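# Open the eccentric lock and run the vial slide home

## Robot

A 7-joint arm with a two-finger parallel gripper is mounted at the origin on the work surface; the furniture and walls round the work are solid. World frame = base frame: x ahead of the robot, y to its left, z up, the work surface at z = 0. Lengths are in m, angles in rad, forces in N, time in s.
With the tool pointing down it reaches from about 0.4 to 0.85 m from the base axis. Payload 4.5 kg.
Tool frame: the origin (TCP) lies between the finger pads; the fingertips stand 17 mm ahead of it and the grasp point (between the pads) lies 2 mm behind it; y points along the fingers, z is the direction in which the jaws open and shut, and the axes are right-handed (so a half turn about y gives the same grasp; the last joint's range is limited). The gripper opens to 85 mm and grips with 20 to 120 N. Pads are 22 mm wide; open, the fingers measure 114 mm over their backs; the gripper's body (76 mm by 85 mm) begins 54 mm behind the grasp point. The pads swing forward as they close: fully open they stand 13 mm farther back than shut.
Start: joints at [-1.281, 0.689, -0.195, 1.565, 0.157, 0.902, -0.215], TCP at [0.158, 0.605, 0.248] pointing down, gripper open.
Joint ranges: [-3.01, 3.01], [-0.46, 2.08], [-1.47, 1.51], [0.13, 2.56], [-1, 4.14], [0.04, 2.09], [-2.66, 2.66]. Speed limits (rad/s): [2.57, 2.57, 3.14, 3.14, 3.14, 3.14, 3.14].

## Interface

Orientations are given as a 3x3 rotation matrix whose columns are the frame's x, y, z axes.
In Python, from cell import ctrl, release, close, monitor, imaging, workorder gives the robot as it stands. Calls block until the motion is done:
- ctrl.move_ptp(position, orientation): joint-space move of the TCP to a pose.
- ctrl.move_l(position, rot=None, vel=0.15, stop_force=None): straight line of the TCP; rot=None keeps the orientation; vel is the mean speed in m/s. With stop_force (N) it stops when the force on the tool has changed by that much, and returns True; else False.
- ctrl.move_j(angles): joint-space move.
- release() and close(effort=None): open the fingers fully, or close them until they stop; effort is the grip in N (None keeps the last).
- ctrl.pause(seconds).
- ctrl.ik(position, orientation): joint angles nearest the present ones, or None.
- monitor.get_state(): the state.
- imaging.capture(name): name is "side" or "top" or "wrist"; returns the picture (480x640x3 uint8, red, green, blue); there is no depth.
- imaging.get_calibration(name): a dict with "intrinsics" (3x3 intrinsics, pixels), "dist" ([k1, k2, p1, p2, k3] as OpenCV has them; the pictures are not rectified), "rvec" (rotation vector, rad) and "tvec" (3), from world to camera coordinates, as OpenCV has them. Camera axes: x right, y down, z forward; pixel columns grow to the right and rows downward; lengths in m; the calibration is good to about 2 mm. A picture is of the moment at which its call begins: read the wrist's pose just before it. get_calibration takes no time and is no camera call; for the wrist camera it gives the pose at the moment of the call.
A pose or a line that the arm cannot do raises ctrl.IKError and nothing moves.
- workorder.finish_job(): hands the job in, once; it reports no verdict.
The state is a dict: "time": time; "joint_positions": joint angles; "qd": joint speeds; "joint_efforts": joint torques, N m; "tcp_pos": TCP position; "eef_rot": TCP orientation; "wrist_force": force on the tool from outside, world axes, zero at the start; "torque": the same for the moment, N m; "grip_width": finger opening in m.
Only numpy, scipy, OpenCV 4.12 (cv2) and the standard library are available. Lean on these libraries where they do the work, as an engineer would, in place of code of your own. Each camera call takes 0.05 s, during which the arm holds its last target.

## Task

On the aluminium slide fixture, push the orange lever of the eccentric cam round with the fingertips, either way round, until the lever lines up with the green mark, so that the cam's low point faces the brass roller. Only then push the slide by its blue rear pad fully forward to its stop, leaving the cam open and the blue-capped vial standing in its white nest. Do everything by pushing with the fingers: do not pinch the lever, do not handle the white nest or the vial, and leave the cup, vial and dish beside the fixture where they are.

Things in the scene. Friction and masses are not known exactly. Their poses are not given: they have to be found in the camera images.
- base: aluminium base plate 250 x 120 x 12 mm, fixed to the worktop. Origin on the worktop, on its centre line; x axis is the slide's forward direction (rear pad towards cam), y to the left of that, z up. The plate runs from x = -112.5 to +137.5 mm; the cam axis is at x = +50, y = 0. Two rails flank the slide (tops 24 mm above the worktop)
- cam (a joint): angle (rad) of the cam and its orange lever about the vertical cam axis, counter-clockwise from above. At 0, and equally at 6.283, the lever points along base +x to the green mark (open, low point to the roller); at 3.14 it points back over the roller. Range -0.35 to 6.63, starts in 1.5 to 4.78; friction 0.1 N m, stays where it is left
- cam_axis (a point): point on the vertical cam axis at the worktop. The steel cam is an eccentric disc of radius 30 mm, its centre 18 mm off the axis under the lever, 20 to 32 mm above the worktop; with the lever more than about 35 degrees off the mark it stops the slide short. A 20 mm round hub stands on the axis, 68 mm high
- lever_tip (a point): outer end of the orange lever, on its top edge, 66 mm from the cam axis and 66 mm above the worktop. The lever is a radial upright bar 12 mm thick, from 6 to 66 mm from the axis, its sides 38 to 66 mm above the worktop; push on either side, about 50 mm from the axis.
- open_mark (a point): point 66 mm above the worktop where the lever's end is when the cam is open, on the base's centre line 66 mm beyond the cam axis. The small green mark itself lies flat on the plate just beyond, 69 to 85 mm from the cam axis
- slide (a joint): travel (m) of the follower slide along base +x: 0 at the start, 0.036 at its forward stop; friction 2.5 N; stays where it is left
- pad_face (a point): middle of the rear face of the blue push pad on the slide (100 mm behind the base origin at the start, 38 mm above the worktop; moves with the slide). The pad is 76 mm wide, 8 mm thick, from 14 to 50 mm above the worktop, its face looks along base -x
- well (a point): middle of the well's floor, 22 mm above the worktop, 38 mm ahead of the pad face; the well is 19 mm square and 24 mm deep, in a white nest block 50 x 76 mm that stands on the slide directly in front of the blue pad, top 46 mm above the worktop
- vial: small grey vial with blue cap, 17 mm diameter, 50 mm tall, standing loose in the well (top 72 mm above the worktop); origin at its underside
- cup: lilac tapered sample cup with dark rim, 49 mm diameter, 64 mm high, on the worktop to the right of the fixture (base -y); origin at its underside
- white_vial: small grey vial with white cap, 17 mm diameter, 52 mm high, on the worktop to the right of the fixture; origin at its underside
- dish: shallow glass dish, 60 mm diameter, 13 mm high, on the worktop to the right of the fixture; origin at its underside
Things that resemble listed ones, but are neither listed nor needed, are in the scene too. Of the things like the vial, leave any that is pink, purple or turquoise; of the rest the smaller one is meant.

How it is judged:
On the way, in this order (a step that is already met when the one before it is completed fails the run):
1. the cam is at its low point (lever end within 14 mm of the open mark) with the slide still back (horizontal distance between lever_tip and open_mark below 0.014 m and value of joint slide below 0.008 m), for 0.2 s.
2. the slide is pushed to its forward stop (horizontal distance between lever_tip and open_mark below 0.014 m and value of joint slide above 0.033 m), for 0.2 s.
At the end, for the whole second after the job is handed in: the lever's end is within 14 mm (about 12 degrees) of the open mark, the slide within 3 mm of its forward stop, the blue-capped vial stands upright (within 0.2 rad) on the floor of its well, all at rest (all of step 2 and horizontal distance between vial and well below 0.005 m and angle between vial's own z axis and vertical below 0.2 rad and height (world z) of vial below 0.028 m and linear speed of vial below 0.02 m/s and velocity of joint cam between -0.1 and 0.1 rad/s); the robot touches nothing.
It fails at once if the slide is pushed forward (over 8 mm) while the lever is more than 30 mm from the open mark (value of joint slide above 0.008 m and horizontal distance between lever_tip and open_mark above 0.03 m).
It fails at once if the lever is pinched from both sides (contact force between the fingers and cam_c2 above 1 N and contact force between the fingers and cam_c3 above 1 N).
It fails at once if the white nest is handled (only the blue pad is pushed) (contact force between the fingers and slide_c3 above 2 N or contact force between the fingers and slide_c4 above 2 N or contact force between the fingers and slide_c5 above 2 N or contact force between the fingers and slide_c6 above 2 N).
It fails at once if the vial is touched, lifted or tipped (contact force between the fingers and vial above 0.5 N or height (world z) of vial above 0.032 m or angle between vial's own z axis and vertical above 0.35 rad).
It fails at once if the cup, the white-capped vial or the dish is moved over 20 mm or tipped (distance of any of cup, white_vial, dish from where it was at the start of the episode above 0.02 m or angle between any of cup, white_vial, dish's own z axis and vertical above 0.3 rad).
It also fails if it takes over 58 s, if anything falls off the work surface, if the arm or the gripper's body presses on something with over 40 N, if the wrist force passes 120 N, or if a joint passes its speed limit or range.

## Working session

There is one attempt and no reset: what is moved stays moved. The work goes in short steps, each a Python script; the robot and the scene stay as the last script left them, time stands still between calls to the robot, and variables do not carry over. Pictures are saved under pics/ and viewed, and the job is handed in when it is done.

```bash
mkdir -p pics; ls; python3 - <<'E'
from cell import ctrl, release, close, monitor, imaging, workorder
import cv2
s=monitor.get_state();print(s)
for n in("side","top"):
    im=imaging.capture(n);cv2.imwrite(f"pics/{n}0.png",im[:,:,::-1]);print(imaging.get_calibration(n))
E
```

```text
pics
{'time': 0.0, 'joint_positions': array([-1.28118473,  0.69001473, -0.19449762,  1.56642224,  0.15727537,
        0.90250875, -0.21508699]), 'qd': array([-6.53472465e-04, -9.95986396e-04, -9.18985221e-04,  4.21012091e-04,
       -7.09755476e-04,  7.03093374e-05, -1.17199525e-03]), 'joint_efforts': array([ 7.17705752e-04, -5.39620364e+01, -1.26694657e+00, -1.58549452e+01,
        8.97874532e-03,  9.36473196e-03,  4.79464916e-06]), 'tcp_pos': array([0.15802846, 0.60400348, 0.24744359]), 'eef_rot': array([[ 9.67478298e-01, -3.64524278e-04,  2.52953772e-01],
       [-2.52953998e-01, -1.93010448e-03,  9.67476382e-01],
       [ 1.35558579e-04, -9.99998071e-01, -1.95954207e-03]]), 'wrist_force': array([-0.19395232, -0.45916586, -0.74475293]), 'torque': array([ 0.02300754, -0.04192307,  0.01732706]), 'grip_width': 0.08552372983021347}
{'intrinsics': array([[461.06468349,   0.        , 322.79904607],
       [  0.        , 461.06468349, 237.60903393],
       [  0.        ,   0.        ,   1.        ]]), 'dist': array([-0.07616319,  0.        ,  0.        ,  0.        ,  0.        ]), 'rvec': array([ 0.55082822, -2.33020991,  1.60757509]), 'tvec': array([0.45999993, 0.19008617, 0.59856422])}
{'intrinsics': array([[539.87157628,   0.        , 319.85592229],
       [  0.        , 539.87157628, 236.44245483],
       [  0.        ,   0.        ,   1.        ]]), 'dist': array([-0.01550089,  0.        ,  0.        ,  0.        ,  0.        ]), 'rvec': array([ 2.11986612, -2.17816003,  0.19404235]), 'tvec': array([-0.02733903,  0.57013857,  1.03391293])}
```

View pics/side0.png

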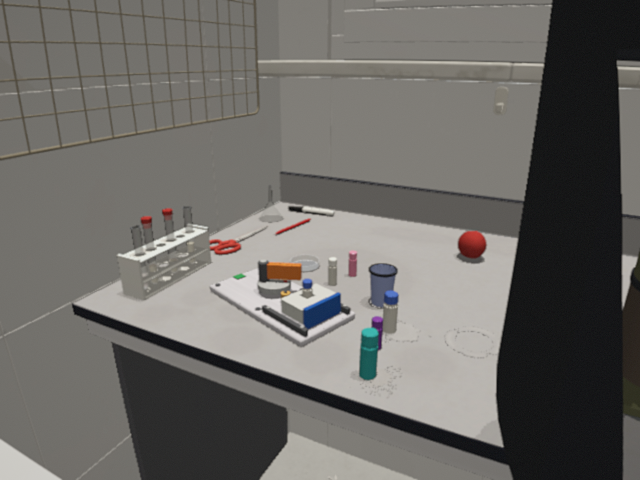

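View pics/top0.png

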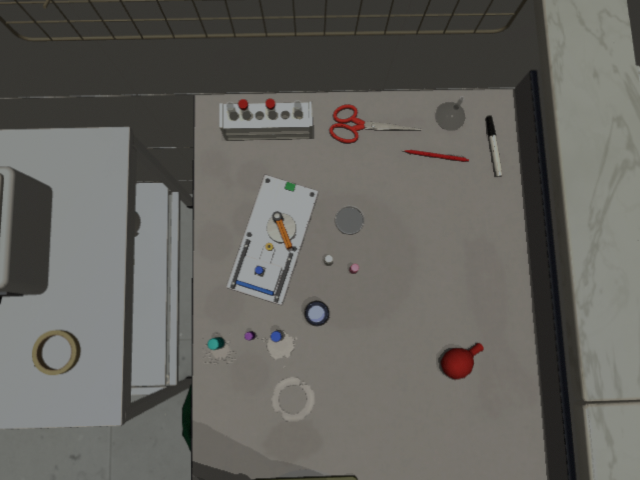

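Top view: fixture at about (273,240), with the green mark at (290,187), hub (277,216), lever running to (290,250), blue pad (254,287) and blue-capped vial (260,270). The other blue-capped vial at (277,337) stands on the worktop and is bigger. Next I'll measure on an enlarged crop.

```bash
cat > h.py <<'E'
import numpy as np,cv2
from cell import ctrl, release, close, monitor, imaging, workorder
def ray(cal,uv,z):
    K,d=np.array(cal["intrinsics"]),np.array(cal["dist"])
    p=cv2.undistortPoints(np.array(uv,float).reshape(-1,1,2),K,d).reshape(-1,2)
    R=cv2.Rodrigues(np.array(cal["rvec"]))[0];t=np.array(cal["tvec"])
    C=-R.T@t; D=np.c_[p,np.ones(len(p))]@R
    return C+D*((z-C[2])/D[:,2])[:,None]
def proj(cal,P):
    return cv2.projectPoints(np.array(P,float).reshape(-1,1,3),cal["rvec"],cal["tvec"],cal["intrinsics"],cal["dist"])[0].reshape(-1,2)
def blobs(im,kind,minA=8):
    hsv=cv2.cvtColor(im,cv2.COLOR_RGB2HSV)
    lo,hi={"orange":((5,150,60),(18,255,255)),"green":((50,120,40),(80,255,255)),"blue":((100,140,50),(125,255,255))}[kind]
    m=cv2.inRange(hsv,lo,hi)
    n,l,st,c=cv2.connectedComponentsWithStats(m)
    return [(st[i,4],c[i],l==i) for i in range(1,n) if st[i,4]>=minA]
E
python3 - <<'E'
from h import *
im=cv2.imread("pics/top0.png")[:,:,::-1].copy();cal=imaging.get_calibration("top")
zz=dict(orange=.066,green=.012,blue=.050)
for k in zz:
    for a,c,m in blobs(im,k):
        p=np.argwhere(m)[:,::-1].astype(np.float32);r=cv2.minAreaRect(p)
        print(k,a,c.round(1),ray(cal,c,zz[k]).round(4),np.round(ray(cal,cv2.boxPoints(r),zz[k])[:,:2],3).tolist())
cv2.imwrite("pics/crop0.png",cv2.resize(im[165:315,210:350,::-1],None,fx=4,fy=4,interpolation=cv2.INTER_CUBIC))
s=cv2.imread("pics/side0.png");cv2.imwrite("pics/crops0.png",cv2.resize(s[245:345,200:360],None,fx=5,fy=5,interpolation=cv2.INTER_CUBIC))
E
```

```text
orange 155 [283.6 233.5] [[0.5736 0.0286 0.066 ]] [[0.599, 0.044], [0.603, 0.033], [0.547, 0.014], [0.543, 0.024]]
green 51 [289.9 186.2] [[0.6826 0.016  0.012 ]] [[0.679, 0.026], [0.692, 0.022], [0.686, 0.006], [0.674, 0.011]]
blue 40 [258.8 269.9] [[0.5049 0.0793 0.05  ]] [[0.511, 0.085], [0.51, 0.073], [0.499, 0.073], [0.499, 0.085]]
blue 116 [254.2 287.4] [[0.4708 0.0887 0.05  ]] [[0.48, 0.125], [0.486, 0.124], [0.461, 0.053], [0.456, 0.054]]
blue 76 [275.7 335.9] [[0.3762 0.0482 0.05  ]] [[0.386, 0.057], [0.385, 0.04], [0.368, 0.04], [0.369, 0.057]]
```

View pics/crop0.png

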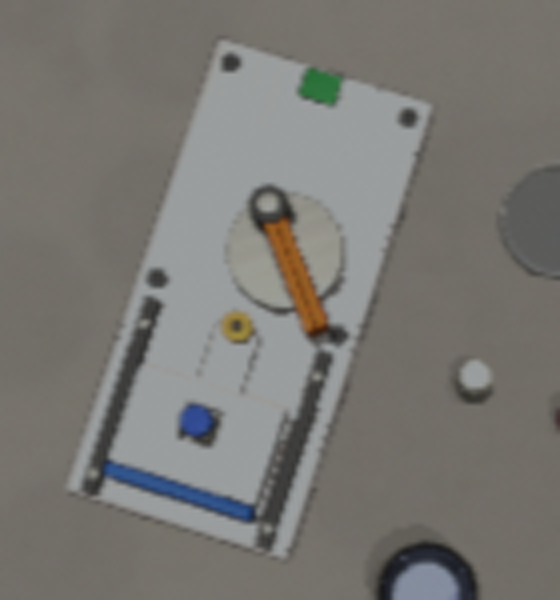

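View pics/crops0.png

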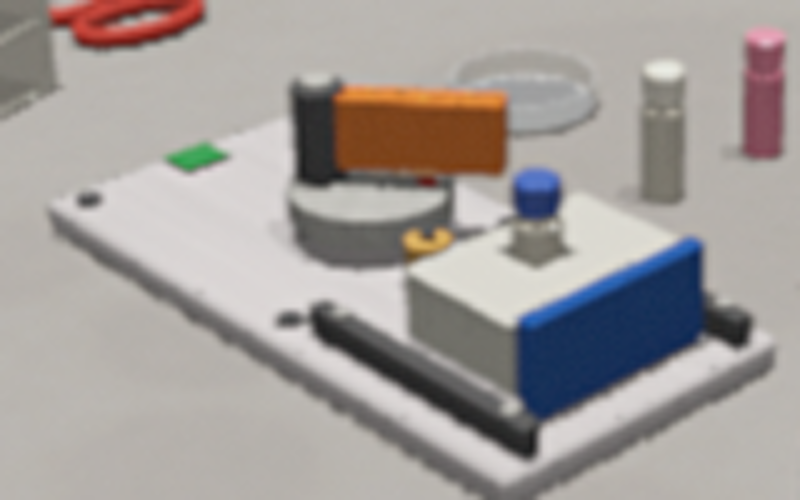

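```bash
python3 - <<'E'
from h import *
cal=imaging.get_calibration("top")
f=lambda L:np.array(L,float)/4+[210,165]-.375
P=ray(cal,f([(220,40),(432,104),(288,558),(68,490)]),.012)[:,:2]
print(P.round(4),[round(float(np.linalg.norm(P[i]-P[(i+1)%4])),4) for i in range(4)])
hub=ray(cal,f([(269,203)]),.068)[0,:2];g=np.array([.6826,.016]);pad=np.array([.4708,.0887]);tip=ray(cal,f([(317,328)]),.066)[0,:2]
B=np.array([(137.5,60),(137.5,-60),(-112.5,-60),(-112.5,60),(50,0),(127,0),(-96,0)])/1e3
W=np.vstack([P,hub,g,pad])
mb,mw=B.mean(0),W.mean(0);H=(B-mb).T@(W-mw);a=np.arctan2(H[0,1]-H[1,0],H[0,0]+H[1,1])
R=np.array([[np.cos(a),-np.sin(a)],[np.sin(a),np.cos(a)]]);o=mw-R@mb
print("yaw",a,"o",o);print("resid mm",((W-(B@R.T+o))*1e3).round(1).tolist())
hb=(R.T@(hub-o));t=R.T@(tip-o);c=o+R@[.05,0];print("hub base",hb,"tip base",t,"cam ang",np.arctan2(t[1],t[0]-.05)%6.2832,np.hypot(t[1],t[0]-.05),"axis",c)
np.savez("pose.npz",a=a,o=o)
for n,uv,z in(("cup",(317,313),.064),("wv",(328.5,259.5),.052),("dish",(349,221),.013),("pink",(354,268),.05),("bigblue",(275.7,336),.06),("rack",(313,140),.08)):
    print(n,ray(cal,[uv],z)[0].round(3),(R.T@(ray(cal,[uv],z)[0,:2]-o)).round(3))
E
```

```text
[[ 0.7087  0.0684]
 [ 0.6716 -0.0417]
 [ 0.4381  0.0376]
 [ 0.4754  0.1482]] [0.1162, 0.2466, 0.1168, 0.2466]
yaw -0.3284666978578295 o [0.56184277 0.05721514]
resid mm [[-2.7, -1.2], [-1.0, 2.2], [2.1, 0.8], [0.7, -2.1], [0.5, -0.0], [0.5, -0.2], [-0.2, 0.5]]
hub base [0.05050885 0.00015378] tip base [-0.0013283  -0.04105472] cam ang 3.816254149011586 0.0657273473530762 axis [0.60916968 0.04108553]
cup [ 0.417 -0.033  0.064] [-0.108 -0.132]
wv [ 0.522 -0.058  0.052] [-0.001 -0.122]
dish [ 0.605 -0.105  0.013] [ 0.093 -0.139]
pink [ 0.504 -0.108  0.05 ] [-0.002 -0.175]
bigblue [0.376 0.048 0.06 ] [-0.173 -0.069]
rack [ 0.759 -0.034  0.08 ] [ 0.216 -0.023]
```

```bash
cat >> h.py <<'E'
try:
    _p=np.load("pose.npz");A=float(_p["a"]);O=_p["o"];RB=np.array([[np.cos(A),-np.sin(A)],[np.sin(A),np.cos(A)]])
except Exception: pass
def rot(ang): # jaw axis at world angle ang, tool down
    z=np.array([np.cos(ang),np.sin(ang),0]);y=np.array([0,0,-1.]);return np.c_[np.cross(y,z),y,z]
def W(x,y,z): return np.r_[O+RB@[x,y],z]
def pushpose(th,off,z,flip,r=.050): # tool behind lever at angle th (ccw push), off = distance of tool axis from lever mid-plane
    e=np.array([np.cos(th),np.sin(th)]);t=np.array([-e[1],e[0]])
    b=np.array([.05,0])+r*e-off*t
    return W(b[0],b[1],z),rot(A+th+(np.pi if flip else 0))
E
python3 - <<'E'
from h import *
for flip in(0,1):
    for th in np.arange(3.816,6.3,.35):
        q=ctrl.ik(*pushpose(th,.017,.069,flip));print(flip,round(th,2),None if q is None else np.round(q,2))
for d in (np.pi/2,-np.pi/2):
    for x in(-.135,-.07): 
        q=ctrl.ik(W(x,0,.047),rot(A+d));print(d,None if q is None else np.round(q,2))
E
```

```text
0 3.82 [ 0.26  0.98 -0.74  1.88  1.02  0.72  2.39]
0 4.17 [-0.37  0.94  0.44  1.91 -0.82  0.49 -1.79]
0 4.52 [-0.34  0.94  0.44  1.88 -0.79  0.5  -1.44]
0 4.87 [-0.26  0.93  0.33  1.83 -0.6   0.48 -1.26]
0 5.22 [-0.2   0.93  0.26  1.77 -0.46  0.5  -1.03]
0 5.57 [-0.17  0.94  0.2   1.71 -0.33  0.52 -0.81]
0 5.92 [-0.14  0.95  0.13  1.66 -0.2   0.55 -0.58]
0 6.27 [-0.11  0.95  0.05  1.61 -0.08  0.58 -0.36]
1 3.82 [-0.1   0.88 -0.1   1.9   0.2   0.38 -0.  ]
1 4.17 [-0.01  0.88 -0.19  1.89  0.37  0.41  0.22]
1 4.52 [ 0.08  0.9  -0.3   1.86  0.53  0.47  0.46]
1 4.87 [ 0.17  0.92 -0.42  1.81  0.66  0.56  0.72]
1 5.22 [ 0.24  0.96 -0.54  1.75  0.76  0.65  1.01]
1 5.57 [ 0.28  1.   -0.63  1.69  0.82  0.74  1.33]
1 5.92 [ 0.29  1.02 -0.68  1.63  0.84  0.8   1.67]
1 6.27 [ 0.29  1.05 -0.74  1.58  0.88  0.86  2.  ]
1.5707963267948966 [-0.31  0.87 -0.04  2.23  0.71  0.04  0.2 ]
1.5707963267948966 [-0.13  0.89 -0.2   2.06  0.68  0.25  0.32]
-1.5707963267948966 [ 0.04  0.94 -0.62  2.22  1.41  0.49  2.64]
-1.5707963267948966 [-0.38  0.91  0.22  2.08 -0.81  0.24 -1.35]
```

```bash
python3 - <<'E'
from h import *
close(20)
p,R=pushpose(3.816,.026,.16,1)
ctrl.move_ptp(p,R)
p[2]=.069
print(ctrl.move_l(p,vel=.08,stop_force=6))
s=monitor.get_state();print(s["time"],s["tcp_pos"],p,s["wrist_force"],s["grip_width"])
for n in("side","top"):
    im=imaging.capture(n)[:,:,::-1]
    c=im[165:315,210:350] if n=="top" else im[215:345,180:380]
    cv2.imwrite(f"pics/{n}1.png",cv2.resize(c,None,fx=4,fy=4,interpolation=cv2.INTER_CUBIC))
E
```

```text
False
4.6 [0.55373695 0.04859825 0.06949725] [0.55331571 0.04859113 0.069     ] [-0.61788096 -0.32805836  0.63715591] 1.5320325102866312e-05
```

View pics/side1.png

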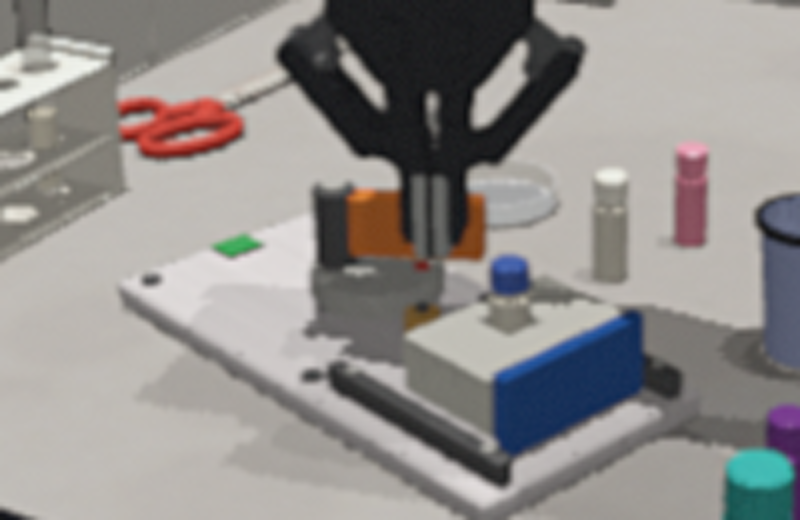

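View pics/top1.png

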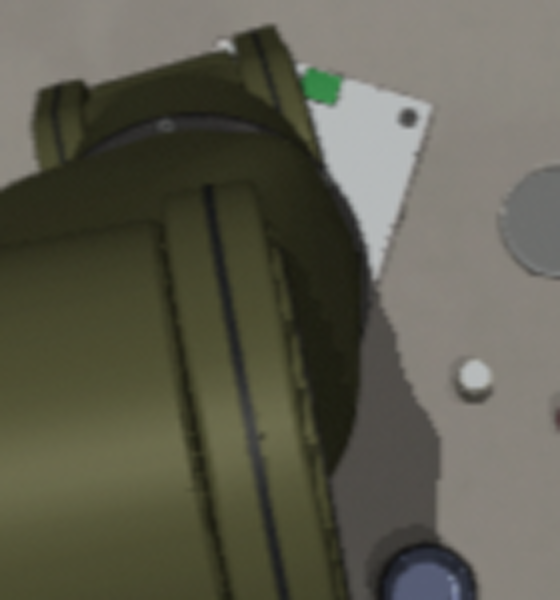

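Fingertips stand behind the lever (side crop about (435,240)), above the roller and clear of the nest and vial. Next I'll push round the arc.

```bash
python3 - <<'E'
from h import *
f0=monitor.get_state()["wrist_force"]
ths=np.append(np.arange(3.80,6.18,.17),6.20)
for th in ths:
    p,R=pushpose(th,.017,.069,1)
    st=ctrl.move_l(p,R,vel=.04,stop_force=15)
    s=monitor.get_state();print(round(th,2),st,round(s["time"],2),(s["wrist_force"]-f0).round(1),((s["tcp_pos"]-p)*1e3).round(1))
    if st: break
im=imaging.capture("side")[:,:,::-1]
cv2.imwrite("pics/side2f.png",im);cv2.imwrite("pics/side2.png",cv2.resize(im[215:345,180:380],None,fx=4,fy=4,interpolation=cv2.INTER_CUBIC))
im=imaging.capture("top")[:,:,::-1];cv2.imwrite("pics/top2.png",cv2.resize(im[165:315,210:350],None,fx=4,fy=4,interpolation=cv2.INTER_CUBIC))
E
```

```text
3.8 False 5.06 [ 0.1 -0.1 -0.3] [ 0.2 -0.5  0.1]
3.97 False 5.43 [ 0.2 -1.   0.1] [-0.1 -0.1 -0. ]
4.14 False 5.81 [ 0.6 -0.9  0.1] [-0. -0. -0.]
4.31 False 6.18 [-0.4 -1.  -0. ] [-0.  0. -0.]
4.48 False 6.56 [ 0.7 -0.5  0.5] [-0.  0. -0.]
4.65 False 6.93 [-0.4 -1.   0.4] [-0.   0.1 -0. ]
4.82 False 7.31 [ 0.1 -0.9  0. ] [-0.  0. -0.]
4.99 False 7.68 [-0.6 -0.4 -0. ] [-0.1  0.  -0. ]
5.16 False 8.06 [-0.3 -0.6 -0.2] [-0.1  0.  -0. ]
5.33 False 8.43 [-0.9 -0.   0.1] [-0.  0. -0.]
5.5 False 8.81 [ 0.1 -0.  -0.1] [-0.  0. -0.]
5.67 False 9.18 [-0.1 -0.6  1.1] [0.  0.1 0. ]
5.84 False 9.56 [-1.  -0.5  0.6] [-0.   0.1  0. ]
6.01 False 9.93 [ 0.4 -0.8  0.2] [0.  0.1 0. ]
6.2 False 10.33 [-0.6 -1.2 -0.4] [0.  0.1 0. ]
```

View pics/side2.png

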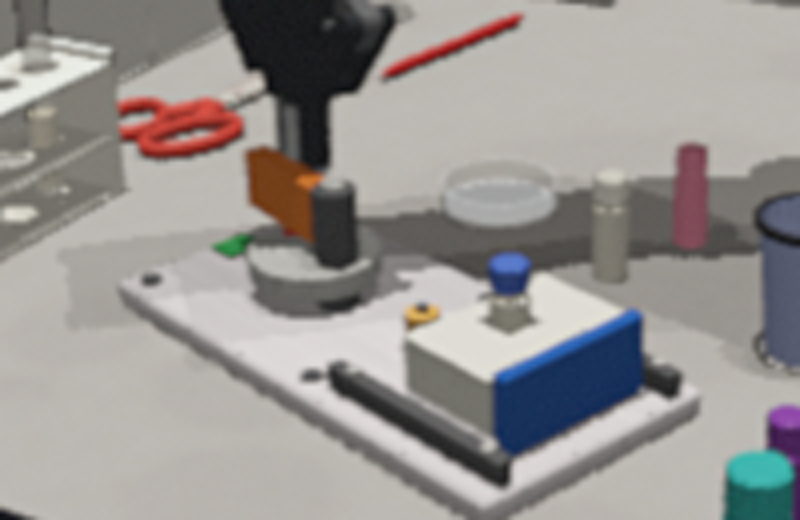

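View pics/top2.png

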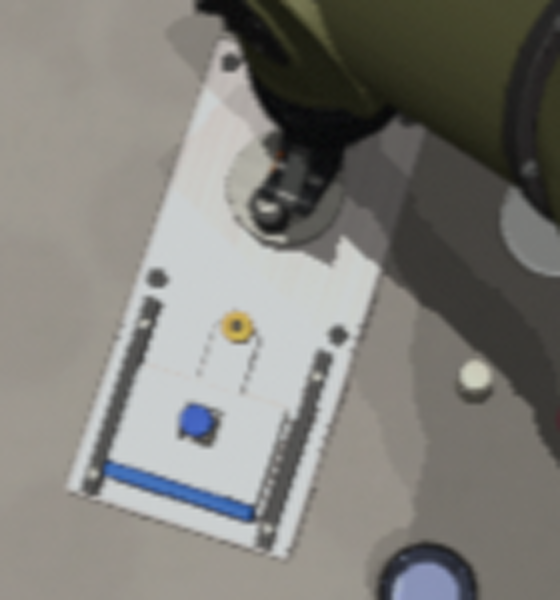

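The lever has turned with the fingers to near the mark, and slide and vial are unmoved. I'll push the last 0.08 rad, back off and measure.

```bash
python3 - <<'E'
from h import *
p,R=pushpose(6.283,.017,.069,1)
print(ctrl.move_l(p,R,vel=.03,stop_force=15)); 
p,R=pushpose(6.283,.035,.069,1); ctrl.move_l(p,vel=.08)
p[2]=.20; ctrl.move_l(p,vel=.2)
# retreat to behind the pad, high
Rp=rot(A+np.pi/2)
for d in(np.pi/2,-np.pi/2):
    for x in(-.135,-.07):
        q=ctrl.ik(W(x,0,.047),rot(A+d));print(d,x,None if q is None else np.round(q,2))
ctrl.move_ptp(W(-.13,0,.20),Rp)
s=monitor.get_state();print(s["time"],s["joint_positions"].round(2))
cal=imaging.get_calibration("side");im=imaging.capture("side");print("side tip expected",proj(cal,[W(.116,0,.066)]))
cv2.imwrite("pics/side3.png",cv2.resize(im[215:345,180:380,::-1],None,fx=4,fy=4,interpolation=cv2.INTER_CUBIC))
im=imaging.capture("top");cal=imaging.get_calibration("top")
for a,c,m in blobs(im,"orange"):
    q=np.argwhere(m)[:,::-1].astype(np.float32)
    print(a,[((RB.T@(x[:2]-O))).round(4).tolist() for x in ray(cal,np.vstack([c,cv2.boxPoints(cv2.minAreaRect(q))]),.066)])
cv2.imwrite("pics/top3.png",cv2.resize(im[165:315,210:350,::-1],None,fx=4,fy=4,interpolation=cv2.INTER_CUBIC))
E
```

```text
False
1.5707963267948966 -0.135 [-0.31  0.87 -0.04  2.23  0.69  0.04  0.23]
1.5707963267948966 -0.07 [-0.14  0.89 -0.18  2.07  0.62  0.24  0.38]
-1.5707963267948966 -0.135 [ 0.14  1.   -0.8   2.21  1.43  0.65  2.62]
-1.5707963267948966 -0.07 [-0.38  0.91  0.22  2.08 -0.81  0.24 -1.35]
13.425 [-0.06  0.57 -0.4   2.12  0.44  0.53  0.45]
side tip expected [[240.4858323  251.98582359]]
170 [[0.0863, -0.0013], [0.0593, 0.0047], [0.1143, 0.0045], [0.114, -0.0074], [0.0591, -0.0072]]
```

View pics/side3.png

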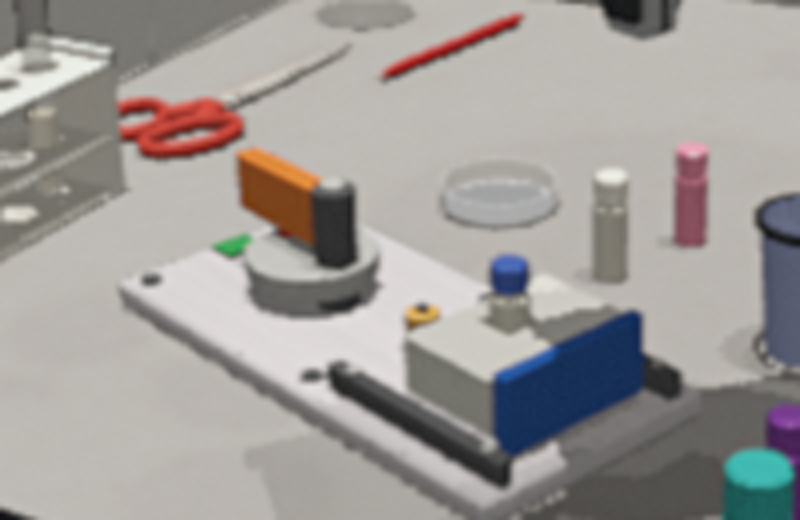

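View pics/top3.png

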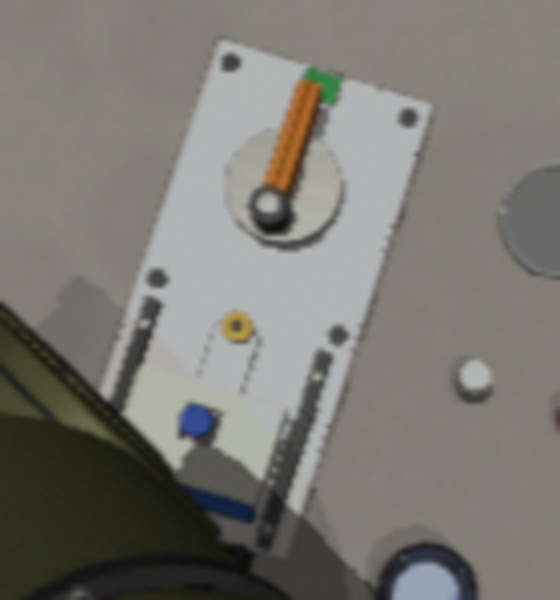

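Cam is open: the lever end measures base (114, -1.5) mm against a nominal (116, 0), and the top and side views agree. Slide is still back and the vial stands. Next I'll lower behind the pad and push.

```bash
python3 - <<'E'
from h import *
Rp=rot(A+np.pi/2)
for x in(-.123,-.11,-.07):
    q=ctrl.ik(W(x,0,.052),Rp);print(x,None if q is None else np.round(q,2))
ctrl.move_l(W(-.123,0,.20),vel=.1)
print(ctrl.move_l(W(-.123,0,.052),vel=.1,stop_force=6))
s=monitor.get_state();print(s["time"],s["joint_positions"].round(2),(RB.T@(s["tcp_pos"][:2]-O)).round(4),s["tcp_pos"][2],s["wrist_force"])
im=imaging.capture("side")
cv2.imwrite("pics/side4.png",cv2.resize(im[215:345,180:380,::-1],None,fx=4,fy=4,interpolation=cv2.INTER_CUBIC))
E
```

```text
-0.123 [-0.26  0.86 -0.09  2.2   0.7   0.1   0.23]
-0.11 [-0.23  0.87 -0.12  2.17  0.68  0.14  0.26]
-0.07 [-0.13  0.88 -0.2   2.06  0.65  0.26  0.35]
False
15.4083 [-0.27  0.86 -0.08  2.2   0.64  0.1   0.29] [-1.228e-01  1.000e-04] 0.052387272279881276 [0.44269751 0.82550411 0.47740568]
```

View pics/side4.png

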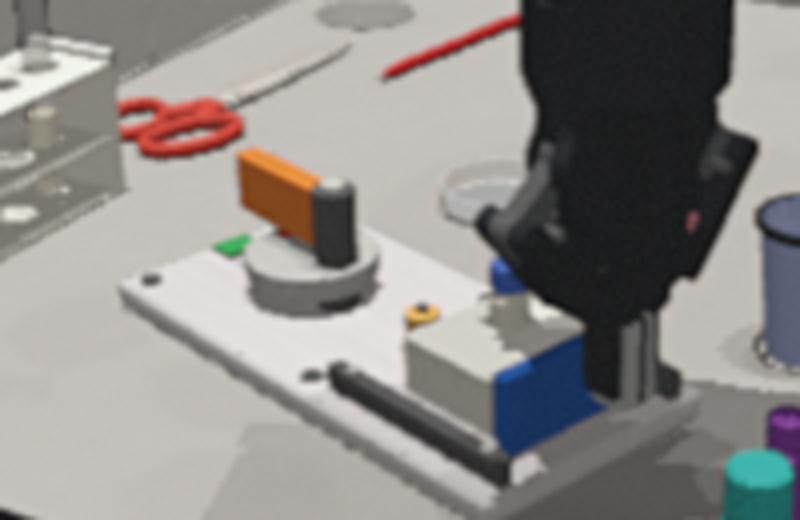

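Fingers stand just behind the middle of the pad at about (615,380), with the vial clear. Pushing now.

```bash
python3 - <<'E'
from h import *
def pr(st):
    s=monitor.get_state();print(st,round(s["time"],2),(RB.T@(s["tcp_pos"][:2]-O)).round(4),(RB.T@s["wrist_force"][:2]).round(1))
pr(ctrl.move_l(W(-.082,0,.052),vel=.03,stop_force=15))
pr(ctrl.move_l(W(-.066,0,.052),vel=.015,stop_force=12))
ctrl.pause(.4);pr(0)
im=imaging.capture("side")
cv2.imwrite("pics/side5.png",cv2.resize(im[215:345,180:380,::-1],None,fx=4,fy=4,interpolation=cv2.INTER_CUBIC))
E
```

```text
False 16.98 [-0.0819 -0.0001] [-1.7 -0.7]
True 17.65 [-0.0756 -0.0003] [-0. -0.]
0 18.05 [-0.0772 -0.0008] [-0.3 -0.8]
```

View pics/side5.png

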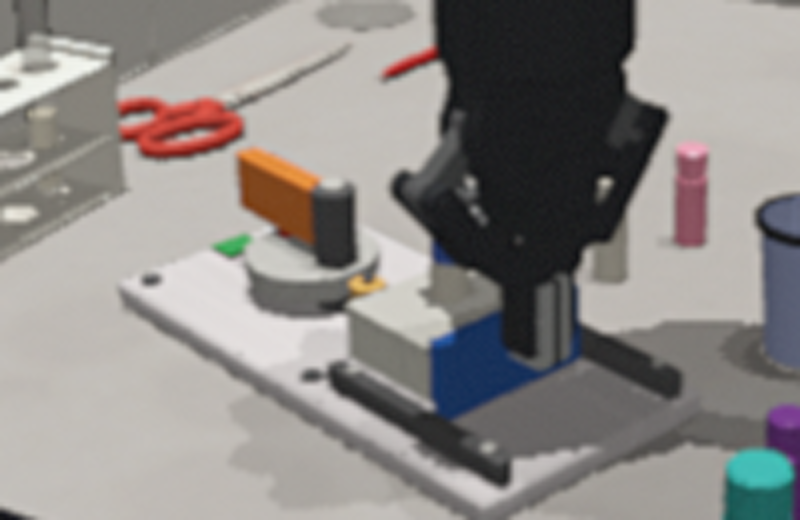

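The stop force tripped at TCP -75.6 mm, against -75 expected at the stop. I'll retreat and check.

```bash
python3 - <<'E'
from h import *
ctrl.move_l(W(-.115,0,.052),vel=.08)
ctrl.move_l(W(-.115,0,.22),vel=.15)
ctrl.move_ptp(np.array([.30,.40,.30]),rot(A+np.pi/2))
im=imaging.capture("top");cal=imaging.get_calibration("top")
for k,z in(("orange",.066),("blue",.05)):
  for a,c,m in blobs(im,k):
    q=np.argwhere(m)[:,::-1].astype(np.float32)
    print(k,a,c.round(1),(RB.T@(ray(cal,c,z if a!=0 else z)[0,:2]-O)).round(4),(RB.T@(ray(cal,c,.072)[0,:2]-O)).round(4))
for n,uv,z in(("cup",(317,313),.064),):pass
cv2.imwrite("pics/top6.png",cv2.resize(im[165:345,210:370,::-1],None,fx=3.3,fy=3.3,interpolation=cv2.INTER_CUBIC))
im=imaging.capture("side")
cv2.imwrite("pics/side6.png",cv2.resize(im[215:345,180:400,::-1],None,fx=3.6,fy=3.6,interpolation=cv2.INTER_CUBIC))
print(monitor.get_state()["time"])
E
```

```text
orange 170 [283.2 198.9] [ 0.0863 -0.0013] [ 0.0851 -0.002 ]
blue 38 [264.6 252.1] [-0.0241  0.0027] [-0.0263  0.0002]
blue 128 [259.9 270. ] [-0.0607  0.0004] [-0.0621 -0.0021]
blue 76 [275.7 335.9] [-0.1728 -0.0684] [-0.1719 -0.0695]
21.4083
```

View pics/top6.png

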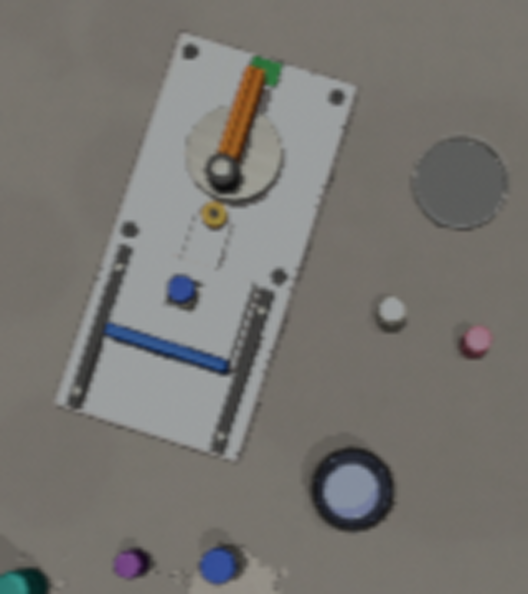

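View pics/side6.png

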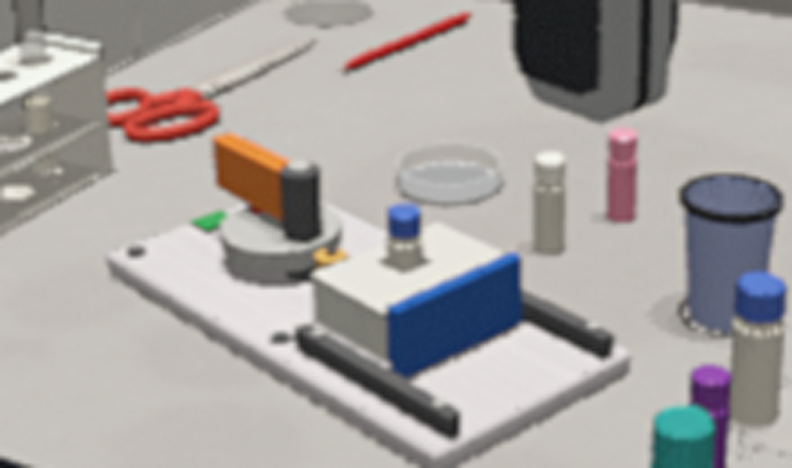

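```bash
python3 -c "
from h import *
workorder.finish_job();print(monitor.get_state()['time'])"
```

```text
the job is handed in; nothing more can be done
the job is handed in; nothing more can be done
```

The job is done and handed in, with no verdict reported. I swung the cam lever counter-clockwise from about 3.82 rad to the green mark using closed fingertips, then pushed the slide by its blue pad until it met its stop. At the last check, just before hand-in, the clock stood at about 21 s of the 58 s allowed.

- **Lever:** its end measured base (114, -1.5) mm against the nominal (116, 0). It lay parallel to the centre line and did not move while the slide was pushed.
- **Slide:** the pad moved about 35.7 mm of the 36 mm travel. The stop force tripped at TCP x -75.6 mm; I had expected -75 mm.
- **Vial:** the blue-capped vial stands upright in the nest, with its cap at base x -26.3 mm. The well is at -26 mm.
- **Cup, white-capped vial and dish:** judged by eye in the pictures, they stand where they were. I did not measure them again.
- **Arm:** it was clear of everything at hand-in.

No check failed. The one discrepancy was that the plate corners fitted its known size only to 2–3 mm, while the hub, mark and pad fitted to within about 0.5 mm.

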